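Close and clamp the swing plate of a capsule filler

ROBOT

A 6-joint arm with a two-finger parallel gripper is mounted at the origin on a cart in front of the work surface, level with it; the furniture and walls round the work are solid. World frame = base frame: x ahead of the robot, y to its left, z up, the work surface at z = 0. Lengths are in m, angles in rad, forces in N, time in s.
With the tool pointing down it reaches from about 0.3 to 0.875 m from the base axis. Payload 6.4 kg.
Tool frame: the origin (TCP) lies midway between the tips of the shut fingers; the grasp point (between the pads) lies 19 mm behind it; z points along the fingers, y is the line along which they close (so a half turn about z gives the same grasp; the last joint's range is limited). The gripper opens to 85 mm and grips with 20 to 120 N. Pads are 22 mm wide; open, the fingers measure 114 mm over their backs; the gripper's body (76 mm by 85 mm) begins 54 mm behind the grasp point. The pads swing forward as they close: fully open they stand 13 mm farther back than shut.
Start: joints at [-0.206, 0.181, 1.607, -0, 1.354, -0.206], TCP at [0.575, 0, 0.192] pointing down, gripper open.
Joint ranges: [-2.99, 2.99], [-0.89, 2.07], [0.3, 2.58], [-1.14, 4.28], [0, 2.63], [-3.12, 3.12]. Speed limits (rad/s): [2.57, 2.57, 3.01, 3.14, 3.14, 3.14].

INTERFACE

Orientations are given as a 3x3 rotation matrix whose columns are the frame's x, y, z axes.
In Python, from bench import bot, eyes gives the robot as it stands.
- The arm moves only by the shell command python3 -m creep 'ROWS'. ROWS is JSON, a list that holds one entry, the list of rows, each a list of 7 numbers: the finger opening in cm, from 0 to 8.54, then the shift along the tool's x, y, z in cm, then the turn, a rotation vector about the tool's x, y, z in degrees. In form: [[[gripper, tx, ty, tz, ax, ay, az], ...]]. A call has 1 to 5 rows; each row is the pose to reach, as a shift and turn from the pose commanded when the call began, along the tool's axes at that moment; what a row does not reach only later rows make up. A row lasts 1/10 s, in which the tool goes at most 50 mm and 8.59 degrees, less where a joint would pass 70% of its speed; a pose out of reach is approached as far as the arm can. A call with a gripper value outside its range is refused whole. The fingers move at their own pace and stop on an object; the grip force is fixed at half the most. Time passes only in rows, so rows that repeat a pose let the fingers close. It gives the time, the measured TCP pose, the force, the opening and the grip force at its end, in the units of the state.
- bot.state(): the state, without advancing time (a new reading comes with each control period).
- eyes.snapshot(name): name is "scene" or "side" or "wrist"; returns a dict with "image" (480x640x3 uint8, blue, green, red), "z_map" (480x640 float32, m along the optical axis (not along the pixel's ray), 0 where there is no reading), "fx", "fy", "cx", "cy" (pixels), "R" (3x3) and "t" (3): a world point X has camera coordinates R X + t; the wrist camera has in their place "tool_from_camera" (4x4, takes a point from camera to tool coordinates, whose origin is the TCP and whose axes are the flange's). Camera axes: x right, y down, z forward; pixel columns grow to the right and rows downward; lengths in m; the calibration is good to about 2 mm. The wrist camera is an equidistant fisheye: a pixel r from the principal point sees the ray r / f radians off the axis. A picture is of the moment at which its call begins: read the wrist's pose just before it.
- bot.hand_in(): hands the job in; it is judged then, once.
The state is a dict: "t": time; "joints": joint angles; "qd": joint speeds; "tau": joint torques, N m; "tool_pos": TCP position; "tool_rot": TCP orientation; "contact_force": force on the tool from outside, world axes, zero at the start; "ft_torque": the same for the moment, N m; "finger_gap": finger opening in m; "finger_force": force on a finger pad.
Only numpy, scipy, OpenCV 4.12 (cv2) and the standard library are available. Lean on these libraries where they do the work, as an engineer would, in place of code of your own. Each camera call takes 0.05 s, during which the arm holds its last target. There are 200 camera calls.

TASK

Close the capsule filler: push the swung-out hole plate at its free front corner so that it pivots about its pin, gently, until it presses lightly against the tip of the stop screw. Then let go of the plate and press the knob of the tapered plunger down into the plate's slot until it wedges and goes firm, so that the plate stays clamped against the screw without being forced. Leave the carton, the label roll and the cream pot where they are.

Things in the scene. Friction and masses are not known exactly. Their poses are not given: they have to be found in the camera images.
- filler: Capsule filler: low grey casting with a bare steel deck, fixed to the worktop; deck top 36 mm high. Origin on the pivot pin's axis at worktop level, z up. Frame (mm): deck x -100..25, y -152..25; a foot behind it, x 25..79, y -145..-43, carries the stop bracket. The pin (10 mm thick) has a knurled nut, 19 mm wide, top 61 mm high; the plate cannot lift off it.
- plate: Loose white hole plate 100 x 150 x 12 mm, 0.3 kg, flat on the deck (36 to 48 mm high), turning on the pin with 0.3 mm play and about 1 N of drag. Origin: centre of its pin hole, underside. Frame (mm): x -87..13, y -137..13; front edge x = -87. At first its yaw is 0.55 to 0.95 rad clockwise (-) of the filler's; closed, equal within 0.06 rad. Low rim (3.5 mm) round its 36 capsule holes.
- plate_corner (a point): The plate's free front corner, (-87, -137, 6) mm in the plate's frame. Push the front edge close to it, with the fingertips 37 to 47 mm above the worktop.
- plate_slot (a point): Centre, at the plate's top, of the 26 x 28 mm through slot behind the middle of its holes: plate frame (mm) x -23..3, y -86..-58. The plunger goes down into it.
- stop_bracket: Dark steel bracket on the filler; its frame is the filler's (origin on the pivot axis, worktop level). Wall x 27..47, y -132..-58 mm, 58 mm high; at y -87..-57 it rises to 70 mm and an arm from there reaches forward over the plate to x = -19, 56 to 70 mm high, and carries the plunger. The wall's right end carries the stop screw.
- screw_hole (a point): Where the 8 mm steel stop screw leaves the wall's front face: (27, -118, 42) mm in the filler's frame. It points to the plate (-x) and meets its rear edge. Its tip stands 8 to 20 mm out of the face: set by hand, different each time, not measured; find it by feel. It is rigid. A steady push of 5 to 9 N by the fingers is right; over 12 N by the fingers cracks the plate.
- plunger (a joint): Downward travel of the tapered plunger, m: 0 up, 0.034 down. 5 N of friction; stays where left. Up, its tip is 2 mm above the plate. From 3 to 31 mm above the tip it widens from 5 to 25 mm; going down it bears on the slot's rear wall and drives the plate on to the screw, wedging at 9 to 33 mm. If the plate is short of the screw the tip lands on it. Firm: steady 13 to 16 N on the knob.
- plunger_knob (a point): Centre of the flat top of the plunger's black knob (28 mm wide, 9 mm thick), at (-3.5, -72) mm in the filler's frame, 123 mm above the worktop when up; moves with the plunger. Press it straight down with the closed fingertips.
- carton: Small white capsule carton, 52 x 84 x 30 mm, bystander. Origin: centre of its underside.
- roll: White roll of labels lying flat, 62 mm wide, 34 mm high, bystander. Origin: centre of its underside.
- pot: White cream pot with lid, 62 mm wide, 66 mm high, bystander. Origin: centre of its underside.
Things that resemble listed ones, but are neither listed nor needed, are in the scene too. Leave any yellow look-alike of the plate alone.

How it is judged:
On the way, in this order (a step that is already met when the one before it is completed fails the run):
1. the plate is pressed lightly home against the stop screw while the plunger is still up (contact force between plate and stop_bracket above 2 N and value of joint plunger below 0.003 m), for 0.15 s.
2. the plunger has been pressed down into the plate's slot (value of joint plunger above 0.005 m), for 0.1 s.
At the end, for the whole second after the job is handed in: The plate lies flat and closed (within 0.08 rad of the filler), the plunger is down in its slot (at least 5 mm), and with nothing touched the plate stays clamped against the stop screw with 3.5 to 11 N (contact force between plate and stop_bracket between 3.5 and 11 N and value of joint plunger above 0.005 m and angle between the x axis of plate and the x axis of filler, either way round below 0.08 rad and angle between plate's own z axis and vertical below 0.03 rad and linear speed of plate below 0.01 m/s).
It fails at once if the plate is slammed or forced against the stop screw (over 18 N) (contact force between plate and stop_bracket above 18 N).
It fails at once if the fingers force the plate (over 12 N) (contact force between the fingers and plate above 12 N).
It fails at once if the fingers press on the filler or its plunger with over 30 N (contact force between the fingers and filler above 30 N).
It fails at once if a bystander is moved more than 15 mm (distance of any of carton, roll, pot from where it was at the start of the episode above 0.015 m).
It also fails if it takes over 59 s, if anything falls off the work surface, if the arm or the gripper's body presses on something with over 40 N, if the wrist force passes 120 N, or if a joint passes its speed limit or range.

## Working session

There is one attempt and no reset: what is moved stays moved. The work goes in short steps, Python scripts to look and compute and a shell command to move; the robot and the scene stay as the last step left them, time stands still between calls to the robot, and variables do not carry over. Pictures are saved under pics/ and viewed, at most 10 in all, crops included, and the job is handed in when it is done.

```bash
mkdir -p pics; ls; python3 - <<'E'
from bench import bot, eyes
import cv2,numpy as np
s=bot.state();print(s['t'],s['tool_pos'],s['tool_rot'],s['contact_force'],s['finger_gap'])
for n in ['scene','side']:
    d=eyes.snapshot(n);cv2.imwrite(f'pics/{n}0.png',d['image']);np.savez(f'{n}0.npz',**d)
    print(n,d['fx'],d['R'],d['t'])
E
```

```text
pics
0.0 [5.74393739e-01 1.39428438e-04 1.90878969e-01] [[ 1.42943623e-05  9.99998553e-01 -1.70116353e-03]
 [ 9.99999926e-01 -1.36395611e-05  3.84924707e-04]
 [ 3.84900946e-04 -1.70116890e-03 -9.99998479e-01]] [ 0.90610822 -0.44910654 -0.35694007] 0.08578822939849239
scene 620.281347201889 [[ 0.52201825 -0.8527454  -0.01795074]
 [-0.59229451 -0.34727557 -0.72703982]
 [ 0.61374601  0.39016018 -0.6863606 ]] [-0.50297404  0.3577235   1.138901  ]
side 467.05205886542007 [[ 9.90610467e-01  1.36711392e-01  9.47236092e-04]
 [ 1.15423812e-01 -8.32607398e-01 -5.41703115e-01]
 [-7.32683109e-02  5.36726110e-01 -8.40569353e-01]] [-0.57858865 -0.19214626  1.38022495]
```

View pics/scene0.png

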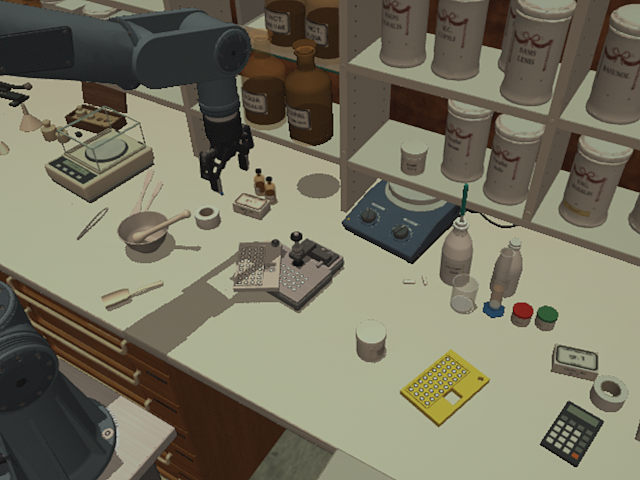

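View pics/side0.png

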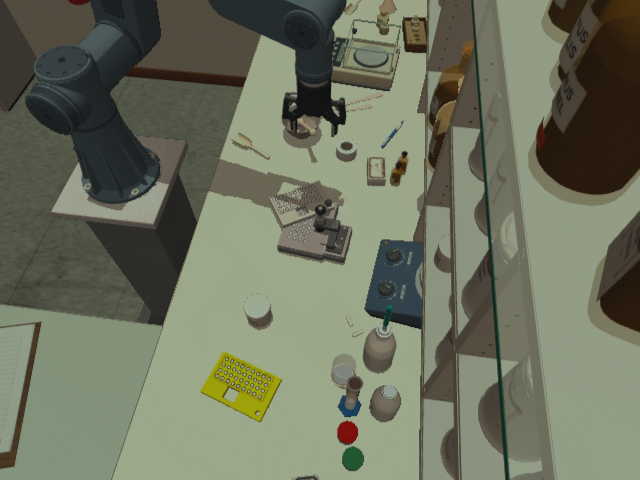

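The white plate on the grey filler is at scene (262,265) and side (303,200). The possible mix-up is the yellow plate at scene (445,385), side (242,385). I choose the white one because it sits on the casting with the bracket and black knob (scene (296,237)). Next I check it in one close crop.

```bash
python3 - <<'E'
import cv2,numpy as np
a=cv2.imread('pics/scene0.png')[220:320,215:355];b=cv2.imread('pics/side0.png')[165:265,250:390]
c=np.vstack([cv2.resize(x,None,fx=5.7 if 0 else 4,fy=4,interpolation=cv2.INTER_CUBIC) for x in (a,b)])
c=np.hstack([cv2.resize(x,(400,286),interpolation=cv2.INTER_CUBIC) for x in (a,b)])
cv2.imwrite('pics/crop0.png',cv2.resize(np.vstack([cv2.resize(x[:, :],(800,571),interpolation=cv2.INTER_CUBIC) for x in (a,)]),(800,571)))
cv2.imwrite('pics/crop1.png',cv2.resize(b,(800,571),interpolation=cv2.INTER_CUBIC))
E
```

```text
(no output)
```

View pics/crop0.png

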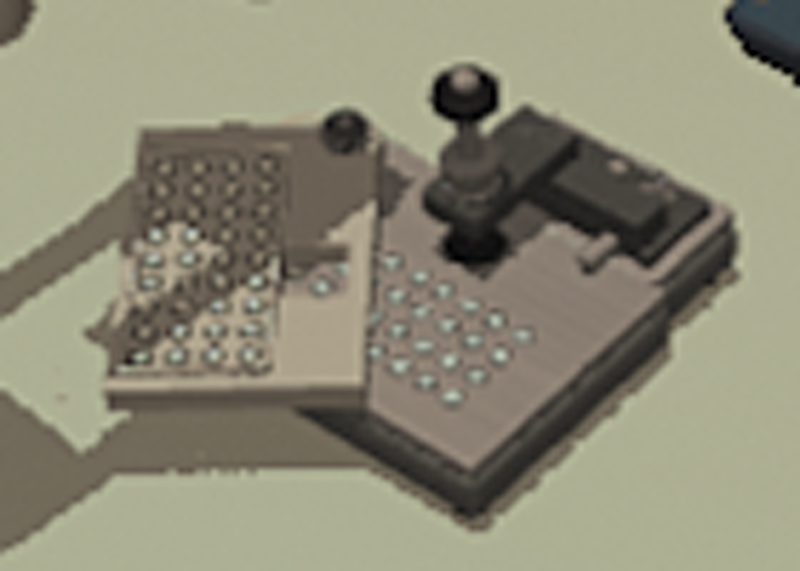

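View pics/crop1.png

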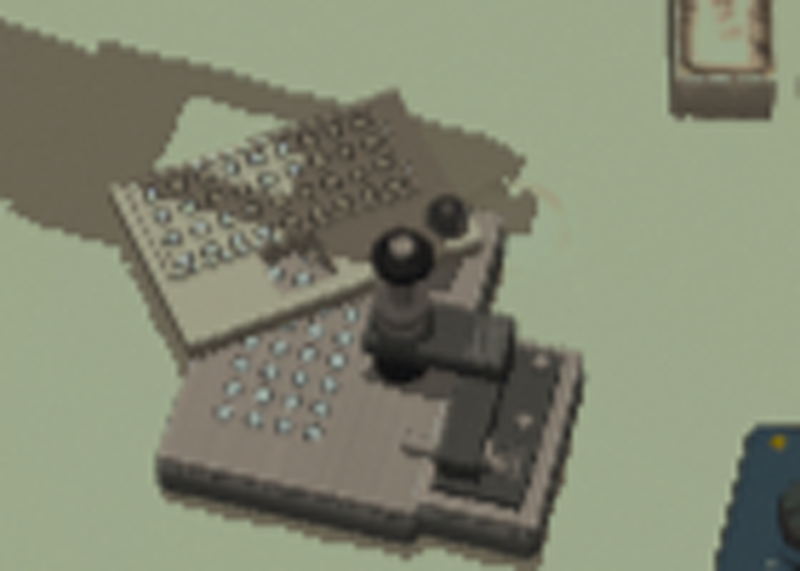

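The crops confirm the choice. They show the white plate with its pin nut at scene crop (346,128) and side crop (447,212), and its free front corner at (108,380) and (112,185). The knob is at (465,80) and (402,248), and the screw at (600,252) and (415,440). I triangulate these next.

```bash
cat > h.py <<'E'
import numpy as np
A=np.load('scene0.npz');B=np.load('side0.npz')
def ray(d,u,v):
    r=d['R'].T@np.array([(u-d['cx'])/d['fx'],(v-d['cy'])/d['fy'],1]);return -d['R'].T@d['t'],r
def tri(a,b):
    o1,r1=ray(A,215+a[0]/5.714,220+a[1]/5.714);o2,r2=ray(B,250+b[0]/5.714,165+b[1]/5.714)
    s=np.linalg.lstsq(np.c_[r1,-r2],o2-o1,rcond=None)[0]
    p,q=o1+s[0]*r1,o2+s[1]*r2;return (p+q)/2,np.linalg.norm(p-q)
def plane(d,px,z):
    o,r=ray(d,*px);return o+r*(z-o[2])/r[2]
E
python3 - <<'E'
from h import *
P=dict(knob=((465,76),(402,245)),nut=((346,124),(447,210)),frontfree=((106,383),(112,187)),frontnear=((140,130),(395,92)),rearfree=((365,388),(192,348)),deckFR=((478,470),(158,462)),footRR=((735,212),(540,530)),screw=((590,258),(408,440)))
Z=dict(knob=.123,nut=.061,frontfree=.048,frontnear=.048,rearfree=.048,deckFR=.036,footRR=.036,screw=.042)
np.set_printoptions(precision=4,suppress=True)
for k,(a,b) in P.items():
    print(k,*tri(a,b),plane(A,(215+a[0]/5.714,220+a[1]/5.714),Z[k])[:2],plane(B,(250+b[0]/5.714,165+b[1]/5.714),Z[k])[:2])
E
```

```text
knob [ 0.6119 -0.1351  0.1242] 0.0006848090757686075 [ 0.6128 -0.1347] [ 0.6117 -0.1338]
nut [ 0.624  -0.0636  0.0575] 0.0018717613211065283 [ 0.6204 -0.0672] [ 0.6243 -0.0651]
frontfree [ 0.4633 -0.063   0.0472] 0.0001212563340976833 [ 0.4627 -0.0636] [ 0.4635 -0.0635]
frontnear [0.5888 0.0168 0.0437] 0.00039256805169734447 [0.5854 0.0138] [0.5892 0.013 ]
rearfree [ 0.5164 -0.1465  0.0416] 0.0015395894989071203 [ 0.5113 -0.1513] [ 0.5175 -0.1498]
deckFR [ 0.5102 -0.2028  0.0314] 0.0005209738011990987 [ 0.5067 -0.2056] [ 0.511  -0.2052]
footRR [ 0.6852 -0.2134  0.029 ] 0.0010352929788810623 [ 0.6785 -0.2177] [ 0.6853 -0.217 ]
screw [ 0.6215 -0.183   0.0417] 0.0021405497726052687 [ 0.6207 -0.1844] [ 0.6215 -0.1819]
```

```bash
cat >> h.py <<'E'
def rz(a): return np.array([[np.cos(a),-np.sin(a)],[np.sin(a),np.cos(a)]])
E
python3 - <<'E'
from h import *
from scipy.optimize import least_squares
m=np.array([[.6122,-.1345],[.6225,-.0658],[.5090,-.2054],[.682,-.2174]]);f=np.array([[-3.5,-72],[0,0],[-100,-152],[79,-145]])/1e3
pm=np.array([[.4631,-.0635],[.5875,.0134],[.5145,-.1505]]);pf=np.array([[-87,-137],[-87,13],[13,-137]])/1e3
r=lambda p:np.r_[((rz(p[2])@f.T).T+p[:2]-m).ravel(),((rz(p[3])@pf.T).T+p[:2]-pm).ravel()]
s=least_squares(r,[.622,-.066,-.1,-1]);p=s.x;print(p,p[2]-p[3]);print(s.fun.reshape(-1,2)*1e3)
np.save('fit.npy',p)
for a in (p[3],p[2]):
  for off in (35,15):
    print('tool at',rz(a)@np.array([-87-off,-122])/1e3+p[:2])
print('knob',rz(p[2])@f[0]+p[:2])
for n,a,b in (('roll',(207,213),(347,147)),('carton',(251,203),(376,167)),('pot',(370,328),(257,303))):
    print(n,plane(A,a,.034),plane(B,b,.034))
E
```

```text
[ 0.62348239 -0.06524978 -0.11569147 -1.00748694] 0.8917954740087819
[[-0.50543333 -1.86445773]
 [ 0.9823864   0.55021942]
 [-2.39503545  0.70966484]
 [ 3.21642083 -0.99973648]
 [-1.90698081 -1.34816963]
 [ 0.51690555  1.8499068 ]
 [ 0.09173681  1.10257279]]
tool at [ 0.45518586 -0.02724612]
tool at [ 0.4658656  -0.04415597]
tool at [ 0.48821504 -0.17235134]
tool at [ 0.50808134 -0.17466001]
knob [ 0.61169457 -0.13636446]
roll [0.64495691 0.16496797 0.034     ] [0.65250968 0.1663292  0.034     ]
carton [0.73415715 0.09234118 0.034     ] [0.74359782 0.09945089 0.034     ]
pot [ 0.52343836 -0.37248158  0.034     ] [ 0.49098582 -0.36938902  0.034     ]
```

```bash
python3 -m creep '[[[0,-1,-4,2,0,0,8],[0,-2,-8,4,0,0,16],[0,-2.7,-12,6,0,0,24],[0,-2.7,-12,7,0,0,32],[0,-2.7,-12,8,0,0,40]]]'; python3 -m creep '[[[0,0,0,0,0,0,8],[0,0,0,0,0,0,16],[0,0,0,0,0,0,18],[0,0,0,0,0,0,18],[0,0,0,0,0,0,18]]]'
```

```text
t: 0.6
tool_pos: [0.4531, -0.0268, 0.1106]
tool_rot: [[0.648, 0.762, -0.002], [0.762, -0.648, 0.001], [-0.001, -0.002, -1.0]]
contact_force: [1.4, -0.6, 0.9]
finger_gap: 0.0124
finger_force: 0.0
t: 1.1
tool_pos: [0.4548, -0.0269, 0.1116]
tool_rot: [[0.847, 0.531, -0.0], [0.531, -0.847, 0.0], [-0.0, -0.0, -1.0]]
contact_force: [0.3, 0.9, -0.3]
finger_gap: 0.0
finger_force: 0.0
```

```bash
python3 -m creep '[[[0,0,0,3,0,0,0],[0,0,0,5.5,0,0,0],[0,0,0,6.9,0,0,0],[0,0,0,6.9,0,0,0],[0,0,0,6.9,0,0,0]]]'; python3 - <<'E'
from bench import bot,eyes
import cv2,numpy as np
a=eyes.snapshot('scene')['image'][210:320,190:344];b=eyes.snapshot('side')['image'][150:260,230:384]
cv2.imwrite('pics/pre.png',np.hstack([cv2.resize(x,(400,286),interpolation=cv2.INTER_CUBIC) for x in(a,b)]))
E
```

```text
t: 1.6
tool_pos: [0.455, -0.027, 0.043]
tool_rot: [[0.848, 0.53, -0.0], [0.53, -0.848, 0.0], [-0.0, -0.0, -1.0]]
contact_force: [0.0, 0.1, -0.1]
finger_gap: -0.0003
finger_force: 0.0
```

View pics/pre.png

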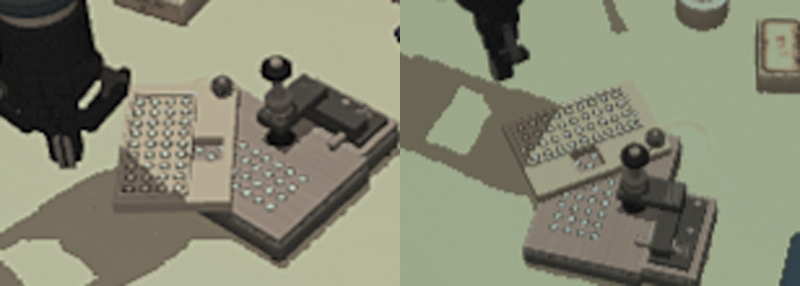

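```bash
python3 -m creep '[[[0,0,0.4,0.1,0,0,0],[0,0,0.8,0.1,0,0,0],[0,0,1.2,0.1,0,0,0],[0,0,1.5,0.1,0,0,0],[0,0,1.5,0.1,0,0,0]]]'; python3 -m creep '[[[0,0,0.2,0,0,0,0],[0,0,0.4,0,0,0,0],[0,0,0.6,0,0,0,0],[0,0,0.8,0,0,0,0],[0,0,1.0,0,0,0,0]]]';python3 -m creep '[[[0,0,0.2,0,0,0,0],[0,0,0.4,0,0,0,0],[0,0,0.6,0,0,0,0],[0,0,0.8,0,0,0,0],[0,0,1.0,0,0,0,0]]]'
```

```text
t: 2.2
tool_pos: [0.4634, -0.0402, 0.0419]
tool_rot: [[0.848, 0.529, 0.0], [0.529, -0.848, -0.0], [0.0, 0.0, -1.0]]
contact_force: [0.0, -0.7, -0.3]
finger_gap: 0.0001
finger_force: 0.0
t: 2.7
tool_pos: [0.4684, -0.0483, 0.0418]
tool_rot: [[0.848, 0.53, 0.0], [0.53, -0.848, 0.0], [0.0, 0.0, -1.0]]
contact_force: [-0.4, 0.8, 0.3]
finger_gap: -0.0
finger_force: 0.0
t: 3.2
tool_pos: [0.4736, -0.0568, 0.0418]
tool_rot: [[0.848, 0.53, -0.0], [0.53, -0.848, 0.0], [-0.0, -0.0, -1.0]]
contact_force: [0.7, 0.7, -0.3]
finger_gap: -0.0003
finger_force: 0.0
```

```bash
python3 - <<'E'
from bench import bot,eyes
import cv2,numpy as np
a=eyes.snapshot('scene')['image'][210:320,190:344];b=eyes.snapshot('side')['image'][150:260,230:384]
cv2.imwrite('pics/c1.png',np.hstack([cv2.resize(x,(400,286),interpolation=cv2.INTER_CUBIC) for x in(a,b)]))
E
```

```text
(no output)
```

View pics/c1.png

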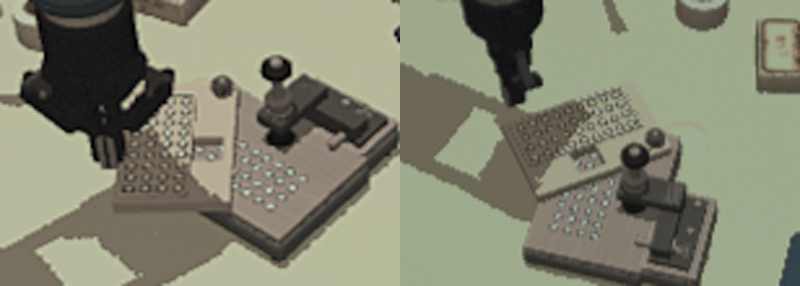

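```bash
python3 -m creep '[[[0,-0.15,0.21,0,0,0,-1],[0,-0.3,0.43,0,0,0,-2],[0,-0.44,0.65,0,0,0,-3],[0,-0.58,0.87,0,0,0,-4],[0,-0.71,1.1,0,0,0,-5]]]'; python3 -m creep '[[[0,-0.15,0.21,0,0,0,-1],[0,-0.3,0.43,0,0,0,-2],[0,-0.44,0.65,0,0,0,-3],[0,-0.58,0.87,0,0,0,-4],[0,-0.71,1.1,0,0,0,-5]]]'; python3 - <<'E'
from bench import bot,eyes
import cv2,numpy as np
a=eyes.snapshot('scene')['image'][210:320,190:344];b=eyes.snapshot('side')['image'][150:260,230:384]
cv2.imwrite('pics/c2.png',np.hstack([cv2.resize(x,(400,286),interpolation=cv2.INTER_CUBIC) for x in(a,b)]))
E
```

```text
t: 3.8
tool_pos: [0.4734, -0.07, 0.0418]
tool_rot: [[0.798, 0.603, 0.0], [0.603, -0.798, -0.0], [0.0, 0.0, -1.0]]
contact_force: [0.1, -0.0, -0.0]
finger_gap: 0.0001
finger_force: 0.0
t: 4.3
tool_pos: [0.4744, -0.083, 0.0418]
tool_rot: [[0.742, 0.67, 0.0], [0.67, -0.742, -0.0], [0.0, 0.0, -1.0]]
contact_force: [0.5, -0.5, 0.8]
finger_gap: -0.0001
finger_force: 0.0
```

View pics/c2.png

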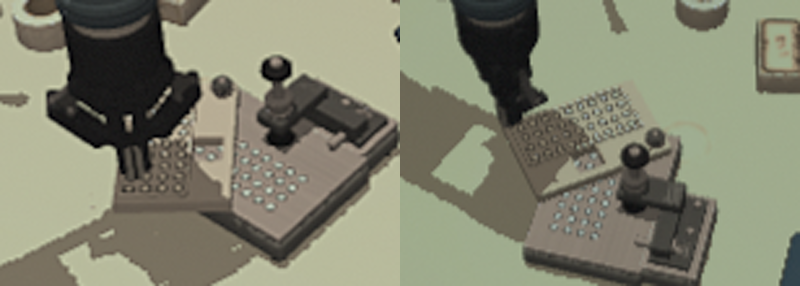

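```bash
python3 - <<'E'
from bench import bot,eyes
import cv2,numpy as np
s=bot.state();p=s['tool_pos'];print(p,s['contact_force'])
for n,o in(('scene',(190,210)),('side',(230,150))):
    d=eyes.snapshot(n);np.savez(n+'1.npz',**d)
    for q in (p,[p[0],p[1],.049],[.4631,-.0635,.048]):
        c=d['R']@np.array(q)+d['t'];u=np.array([d['fx']*c[0]/c[2]+d['cx'],d['fy']*c[1]/c[2]+d['cy']]);print(n,u,(u-o)/.385,c[2],d['z_map'][int(u[1]+.5),int(u[0]+.5)])
a=np.load('scene1.npz')['image'][250:300,215:275];b=np.load('side1.npz')['image'][170:220,250:310]
cv2.imwrite('pics/c3.png',np.hstack([cv2.resize(x,(400,333),interpolation=cv2.INTER_CUBIC) for x in(a,b)]))
E
```

```text
[ 0.47442545 -0.08315751  0.04181412] [0.0721091  1.01164385 0.72436447]
scene [244.17975867 288.91454512] [140.72664588 204.97284448] 1.368933413434723 1.3700992
scene [243.81774094 286.66194559] [139.78634011 199.12193659] 1.3640013097452837 1.3605113
scene [233.61174528 286.90561844] [113.27726047 199.75485308] 1.3654062971837428 1.3610208
side [272.37537264 205.26619955] [110.06590296 143.54857026] 1.2656841174484494 1.2654332
side [272.165653   203.66222468] [109.52117664 139.38240178] 1.259643888460392 1.2609987
side [269.45962311 197.70821719] [102.49252756 123.91744724] 1.2718649545243366 1.2716345
```

View pics/c3.png

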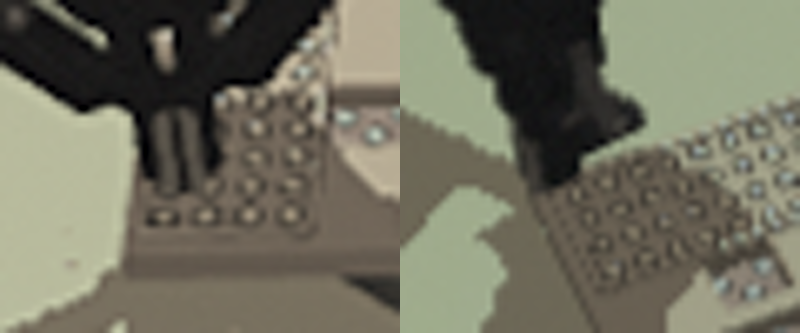

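```bash
python3 - <<'E'
import numpy as np,cv2
np.set_printoptions(precision=4,suppress=True)
for n,box in(('scene1',(215,275,235,300)),('side1',(250,310,165,215)),('scene0',(190,260,100,200)),('side0',(270,350,80,140))):
    d=np.load(n+'.npz');u0,u1,v0,v1=box
    v,u=np.mgrid[v0:v1,u0:u1];z=d['z_map'][v0:v1,u0:u1];im=d['image'][v0:v1,u0:u1].max(2)
    c=np.stack([(u-d['cx'])/d['fx']*z,(v-d['cy'])/d['fy']*z,z],-1)
    X=(c-d['t'])@d['R']
    m=(z>0)&(im<70)&(X[...,2]>.052)
    if n.startswith('side1'): m&=X[...,0]<.52
    P=X[m];o=np.argsort(P[:,2])[:12];print(n,len(P));print(P[o])
E
```

```text
scene1 1403
[[ 0.6153 -0.0626  0.0524]
 [ 0.4888 -0.0511  0.0533]
 [ 0.6126 -0.0675  0.0536]
 [ 0.6117 -0.0686  0.0581]
 [ 0.6118 -0.0629  0.0585]
 [ 0.6142 -0.0612  0.059 ]
 [ 0.6201 -0.06    0.0602]
 [ 0.6114 -0.0662  0.0603]
 [ 0.6118 -0.0688  0.0612]
 [ 0.6179 -0.0588  0.0613]
 [ 0.6122 -0.0632  0.0647]
 [ 0.4662 -0.0898  0.0868]]
side1 606
[[ 0.4749 -0.0885  0.0807]
 [ 0.4728 -0.0907  0.0832]
 [ 0.4673 -0.088   0.0872]
 [ 0.4731 -0.0905  0.0873]
 [ 0.4837 -0.0897  0.088 ]
 [ 0.4792 -0.0937  0.0882]
 [ 0.4883 -0.0858  0.0882]
 [ 0.4763 -0.0921  0.0898]
 [ 0.4868 -0.0902  0.0934]
 [ 0.4682 -0.0897  0.0938]
 [ 0.4837 -0.0876  0.0939]
 [ 0.4891 -0.0875  0.0947]]
scene0 3118
[[0.8159 0.1269 0.0587]
 [0.81   0.1184 0.0655]
 [0.8135 0.121  0.0655]
 [0.8109 0.1222 0.0668]
 [0.8132 0.1238 0.0679]
 [0.8116 0.1288 0.0704]
 [0.8118 0.1256 0.0714]
 [0.8154 0.1214 0.0739]
 [0.8111 0.128  0.0742]
 [0.8092 0.12   0.075 ]
 [0.81   0.1173 0.0756]
 [0.8156 0.1246 0.0759]]
side0 1943
[[0.5021 0.1853 0.0523]
 [0.5053 0.1847 0.0534]
 [0.5313 0.1924 0.0534]
 [0.4935 0.1826 0.0537]
 [0.5172 0.1856 0.054 ]
 [0.5113 0.1846 0.0542]
 [0.5525 0.2592 0.0544]
 [0.5555 0.2595 0.0545]
 [0.5144 0.1844 0.0548]
 [0.5204 0.1849 0.0552]
 [0.448  0.2341 0.056 ]
 [0.4844 0.183  0.0562]]
```

The depth maps show the real fingertips about 35 mm above the reported TCP height, so the fingers passed over the plate without moving it. I'll back off beside the plate and touch the worktop to measure the true offset.

```bash
python3 -m creep '[[[0,0,-1.5,0,0,0,0],[0,0,-3,0,0,0,0],[0,0,-4.5,0,0,0,0],[0,0,-5.5,0,0,0,0],[0,0,-5.5,0,0,0,0]]]';python3 -m creep '[[[0,0,0,1,0,0,0],[0,0,0,2,0,0,0],[0,0,0,3,0,0,0],[0,0,0,3,0,0,0],[0,0,0,3,0,0,0]]]'; python3 - <<'E'
import numpy as np
from bench import eyes,bot
p=bot.state()['tool_pos'];print(p)
np.set_printoptions(precision=4,suppress=True)
for n in('scene','side'):
    d=eyes.snapshot(n)
    v,u=np.mgrid[0:480,0:640];z=d['z_map'];im=d['image'].max(2)
    X=(np.stack([(u-d['cx'])/d['fx']*z,(v-d['cy'])/d['fy']*z,z],-1)-d['t'])@d['R']
    m=(z>0)&(im<150)&(X[...,2]>.012)&(np.hypot(X[...,0]-p[0],X[...,1]-p[1])<.025)
    P=X[m];print(n,len(P));o=np.argsort(P[:,2]);print(P[o][:60:6])
E
```

```text
t: 5.0
tool_pos: [0.4361, -0.0404, 0.0416]
tool_rot: [[0.742, 0.67, -0.001], [0.67, -0.742, 0.0], [-0.0, -0.001, -1.0]]
contact_force: [-0.9, -0.3, -0.8]
finger_gap: 0.0003
finger_force: 0.0
t: 5.5
tool_pos: [0.4371, -0.042, 0.0111]
tool_rot: [[0.743, 0.669, -0.002], [0.669, -0.743, 0.001], [-0.001, -0.001, -1.0]]
contact_force: [0.6, 0.7, 0.1]
finger_gap: -0.0002
finger_force: 0.0
[ 0.43708572 -0.04196761  0.01107902]
scene 774
[[ 0.4302 -0.044   0.0513]
 [ 0.4248 -0.0467  0.0577]
 [ 0.4293 -0.0517  0.0594]
 [ 0.4319 -0.0525  0.0607]
 [ 0.4263 -0.0408  0.0626]
 [ 0.4256 -0.0361  0.0638]
 [ 0.4329 -0.0441  0.0646]
 [ 0.4328 -0.0528  0.0662]
 [ 0.4262 -0.0447  0.0679]
 [ 0.4321 -0.0565  0.0689]]
side 446
[[ 0.438  -0.0522  0.0545]
 [ 0.4384 -0.0522  0.0589]
 [ 0.4469 -0.0496  0.0657]
 [ 0.4525 -0.0498  0.0669]
 [ 0.4398 -0.0537  0.0696]
 [ 0.448  -0.0517  0.0728]
 [ 0.4436 -0.0555  0.0766]
 [ 0.4281 -0.044   0.0813]
 [ 0.4336 -0.0508  0.0944]
 [ 0.424  -0.0417  0.0985]]
```

```bash
python3 -m creep '[[[0,0,0,0.8,0,0,0],[0,0,0,1.5,0,0,0],[0,0,0,2,0,0,0],[0,0,0,2.2,0,0,0],[0,0,0,2.2,0,0,0]]]';for i in 1; do python3 -m creep '[[[0,0,0,0.1,0,0,0],[0,0,0,0.2,0,0,0],[0,0,0,0.3,0,0,0],[0,0,0,0.4,0,0,0],[0,0,0,0.4,0,0,0]]]'; done
```

```text
t: 6.1
tool_pos: [0.4371, -0.0418, -0.0107]
tool_rot: [[0.743, 0.669, -0.001], [0.669, -0.743, 0.0], [-0.0, -0.001, -1.0]]
contact_force: [0.7, -0.6, -0.0]
finger_gap: 0.0001
finger_force: 0.0
t: 6.6
tool_pos: [0.4374, -0.0419, -0.0143]
tool_rot: [[0.743, 0.669, -0.0], [0.669, -0.743, 0.0], [-0.0, -0.0, -1.0]]
contact_force: [-0.4, 0.6, -0.6]
finger_gap: -0.0003
finger_force: 0.0
```

```bash
python3 - <<'E'
import numpy as np,cv2
from bench import eyes,bot
for n,b in(('scene',(180,190)),('side',(210,120))):
    d=eyes.snapshot(n);print(n)
    cv2.imwrite(f'pics/t_{n}.png',d['image'])
a=cv2.imread('pics/t_scene.png')[210:310,180:280];b=cv2.imread('pics/t_side.png')[140:240,220:320]
cv2.imwrite('pics/t.png',np.hstack([cv2.resize(x,(400,400),interpolation=cv2.INTER_CUBIC) for x in(a,b)]))
E
```

```text
scene
side
```

View pics/t.png

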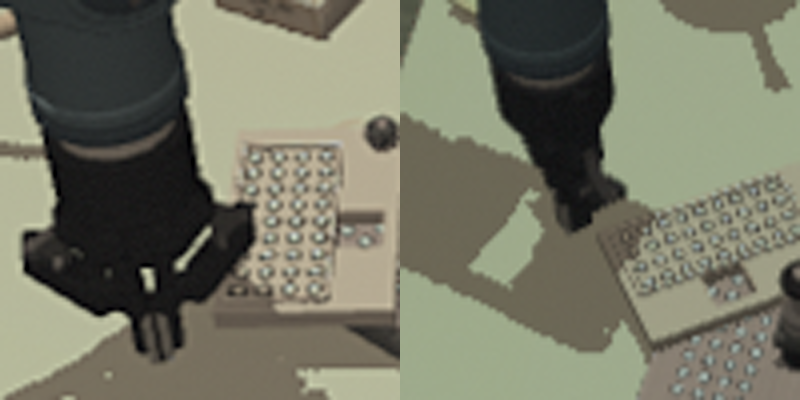

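The tip is at scene (219,299) and side (262,197). Nothing has touched yet and the plate has not moved. I keep feeling down for the worktop.

```bash
python3 - <<'E'
from h import *
a,b=(218.75,298.5),(262.8,197.8)
print(tri(((a[0]-215)*5.714,(a[1]-220)*5.714),((b[0]-250)*5.714,(b[1]-165)*5.714)))
E
python3 -m creep '[[[0,0,0,0.2,0,0,0],[0,0,0,0.4,0,0,0],[0,0,0,0.6,0,0,0],[0,0,0,0.8,0,0,0],[0,0,0,0.8,0,0,0]]]'
python3 -m creep '[[[0,0,0,0.05,0,0,0],[0,0,0,0.1,0,0,0],[0,0,0,0.15,0,0,0],[0,0,0,0.2,0,0,0],[0,0,0,0.2,0,0,0]]]'
python3 -m creep '[[[0,0,0,0.05,0,0,0],[0,0,0,0.1,0,0,0],[0,0,0,0.15,0,0,0],[0,0,0,0.2,0,0,0],[0,0,0,0.2,0,0,0]]]'
```

```text
(array([ 0.43739754, -0.03989674,  0.01802353]), np.float64(0.0063370270443348095))
t: 7.2
tool_pos: [0.4372, -0.0418, -0.0226]
tool_rot: [[0.743, 0.669, -0.001], [0.669, -0.743, 0.0], [-0.0, -0.001, -1.0]]
contact_force: [0.6, 0.5, -0.7]
finger_gap: -0.0001
finger_force: 0.0
t: 7.7
tool_pos: [0.4375, -0.0419, -0.0243]
tool_rot: [[0.743, 0.669, -0.0], [0.669, -0.743, 0.0], [-0.0, -0.0, -1.0]]
contact_force: [0.0, -0.7, -0.3]
finger_gap: 0.0003
finger_force: 0.0
t: 8.2
tool_pos: [0.4374, -0.0419, -0.0263]
tool_rot: [[0.743, 0.669, -0.0], [0.669, -0.743, 0.0], [-0.0, -0.0, -1.0]]
contact_force: [-0.7, -0.4, -0.2]
finger_gap: -0.0
finger_force: 0.0
```

```bash
python3 -m creep '[[[0,0,0,0.05,0,0,0],[0,0,0,0.1,0,0,0],[0,0,0,0.15,0,0,0],[0,0,0,0.2,0,0,0],[0,0,0,0.2,0,0,0]]]'|grep -E 'pos|contact'
python3 -m creep '[[[0,0,0,0.05,0,0,0],[0,0,0,0.1,0,0,0],[0,0,0,0.15,0,0,0],[0,0,0,0.2,0,0,0],[0,0,0,0.2,0,0,0]]]'|grep -E 'pos|contact'
```

```text
tool_pos: [0.4374, -0.0419, -0.0283]
contact_force: [0.0, -0.9, 0.5]
tool_pos: [0.4374, -0.0419, -0.0303]
contact_force: [-0.2, -0.1, 0.8]
```

```bash
python3 -m creep '[[[0,0,0,0.05,0,0,0],[0,0,0,0.1,0,0,0],[0,0,0,0.15,0,0,0],[0,0,0,0.2,0,0,0],[0,0,0,0.2,0,0,0]]]'|grep -E 'pos|contact'
```

```text
tool_pos: [0.4374, -0.0419, -0.0323]
contact_force: [0.3, 0.5, 0.2]
```

```bash
python3 -m creep '[[[0,0,0,0.05,0,0,0],[0,0,0,0.1,0,0,0],[0,0,0,0.15,0,0,0],[0,0,0,0.2,0,0,0],[0,0,0,0.2,0,0,0]]]'|grep -E 'pos|contact'
```

```text
tool_pos: [0.4374, -0.0419, -0.0343]
contact_force: [-0.6, 0.7, 0.1]
```

```bash
python3 -m creep '[[[0,0,0,0.05,0,0,0],[0,0,0,0.1,0,0,0],[0,0,0,0.15,0,0,0],[0,0,0,0.2,0,0,0],[0,0,0,0.2,0,0,0]]]'|grep -E 'pos|contact'
```

```text
tool_pos: [0.4374, -0.0419, -0.0363]
contact_force: [-0.4, -0.0, 0.1]
```

```bash
python3 -m creep '[[[0,0,0,0.05,0,0,0],[0,0,0,0.1,0,0,0],[0,0,0,0.15,0,0,0],[0,0,0,0.2,0,0,0],[0,0,0,0.2,0,0,0]]]'|grep -E 'pos|contact'
```

```text
tool_pos: [0.4375, -0.0419, -0.0383]
contact_force: [-1.4, 0.6, 0.7]
```

```bash
python3 -m creep '[[[0,0,0,0.05,0,0,0],[0,0,0,0.1,0,0,0],[0,0,0,0.1,0,0,0]]]'|grep -E 'pos|contact'
```

```text
tool_pos: [0.4375, -0.0419, -0.0393]
contact_force: [-0.3, 0.2, 1.2]
```

```bash
python3 -m creep '[[[0,0,0,0.05,0,0,0],[0,0,0,0.1,0,0,0],[0,0,0,0.1,0,0,0]]]'|grep -E 'pos|contact'
```

```text
tool_pos: [0.4376, -0.042, -0.0395]
contact_force: [-4.9, 1.5, 11.7]
```

```bash
python3 -m creep '[[[0,0,0,0.05,0,0,0],[0,0,0,0.1,0,0,0],[0,0,0,0.1,0,0,0]]]'|grep -E 'pos|contact'
```

```text
tool_pos: [0.4375, -0.042, -0.0396]
contact_force: [-9.6, 2.7, 25.6]
```

```bash
python3 -m creep '[[[0,0,0,0.05,0,0,0],[0,0,0,0.1,0,0,0],[0,0,0,0.1,0,0,0]]]'|grep -E 'pos|contact'
```

```text
tool_pos: [0.4377, -0.042, -0.0396]
contact_force: [-14.6, 3.5, 41.4]
```

Contact came at reported z = -0.0394, so the true tip height is the reported z plus 39.4 mm. To push at 42 mm the reported z must be about +0.003.

```bash
python3 -m creep '[[[0,0,0,-2,0,0,0],[0,0.8,0.1,-4.5,0,0,3],[0,1.5,0.2,-4.5,0,0,6],[0,2.2,0.4,-4.5,0,0,9],[0,2.2,0.4,-4.5,0,0,9]]]'
python3 -m creep '[[[0,0,0.2,0,0,0,0],[0,0,0.5,0,0,0,0],[0,0,0.8,0,0,0,0],[0,0,1.0,0,0,0,0],[0,0,1.0,0,0,0,0]]]'
```

```text
t: 12.9
tool_pos: [0.4574, -0.0301, 0.0032]
tool_rot: [[0.839, 0.545, 0.001], [0.545, -0.839, -0.0], [0.001, 0.001, -1.0]]
contact_force: [-0.5, -0.6, 0.0]
finger_gap: 0.0001
finger_force: 0.0
t: 13.4
tool_pos: [0.4621, -0.039, 0.0027]
tool_rot: [[0.839, 0.544, 0.0], [0.544, -0.839, -0.0], [-0.0, 0.0, -1.0]]
contact_force: [-0.6, 0.9, -0.7]
finger_gap: -0.0001
finger_force: 0.0
```

```bash
python3 -m creep '[[[0,0,0.2,0,0,0,0],[0,0,0.4,0,0,0,0],[0,0,0.6,0,0,0,0],[0,0,0.8,0,0,0,0],[0,0,1.0,0,0,0,0]]]' | grep -E 'pos|cont'
python3 -m creep '[[[0,-0.17,0.21,0,0,0,-1],[0,-0.33,0.43,0,0,0,-2],[0,-0.49,0.65,0,0,0,-3],[0,-0.65,0.88,0,0,0,-4],[0,-0.8,1.1,0,0,0,-5]]]'| grep -E 'pos|cont'
python3 -m creep '[[[0,-0.17,0.21,0,0,0,-1],[0,-0.33,0.43,0,0,0,-2],[0,-0.49,0.65,0,0,0,-3],[0,-0.65,0.88,0,0,0,-4],[0,-0.8,1.1,0,0,0,-5]]]'| grep -E 'pos|cont'
python3 - <<'E'
from bench import eyes
import cv2
for n in('scene','side'): cv2.imwrite(f'pics/u_{n}.png',eyes.snapshot(n)['image'])
import numpy as np
A=cv2.imread('pics/t_side.png').astype(int);B=cv2.imread('pics/u_side.png').astype(int)
# front-near corner region motion: template match near pin side
t=cv2.imread('pics/side0.png')[178:192,310:326]
r=cv2.matchTemplate(cv2.imread('pics/u_side.png')[165:215,295:345],t,cv2.TM_CCOEFF_NORMED);print(cv2.minMaxLoc(r),'orig at (15,13)')
E
```

```text
tool_pos: [0.4675, -0.0471, 0.0028]
contact_force: [0.1, -0.2, -0.4]
tool_pos: [0.4666, -0.0607, 0.0027]
contact_force: [-0.6, 0.7, 0.3]
tool_pos: [0.4671, -0.0744, 0.0028]
contact_force: [-0.6, -0.6, 0.3]
(-0.2066366970539093, 0.7003120183944702, (0, 31), (28, 30)) orig at (15,13)
```

```bash
cat > yaw.py <<'E'
from h import *
from bench import eyes
import sys
def pts(d):
    v,u=np.mgrid[0:480,0:640];z=d['z_map'];im=d['image'].max(2)
    X=(np.stack([(u-d['cx'])/d['fx']*z,(v-d['cy'])/d['fy']*z,z],-1)-d['t'])@d['R']
    p=np.load('fit.npy');q=X[...,:2]-p[:2]
    m=(z>0)&(np.hypot(q[...,0],q[...,1])<.165)&(im>75)&(X[...,2]>.02)&(X[...,2]<.07)
    return q[m],X[...,2][m]
def yaw(ds):
    S=[]
    g=np.radians(np.arange(-65,5,.5))
    for a in g:
        s=0
        for q,z in ds:
            w=q@rz(a)
            i=(w[:,0]>-.087)&(w[:,0]<.013)&(w[:,1]>-.137)&(w[:,1]<.013)
            f=np.clip((z-.042)/.006,-1,1); s+=f[i].sum()
        S.append(s)
    return np.degrees(g[np.argmax(S)]),max(S)
if __name__=='__main__':
    for n in('scene','side'): print(n,yaw([pts(eyes.snapshot(n))]))
E
python3 - <<'E'
from yaw import *
for n in('scene0','side0'): print(yaw([pts(np.load(n+'.npz'))]))
E
python3 yaw.py
```

```text
(np.float64(-58.5), np.float64(1570.7654308345564))
(np.float64(-57.5), np.float64(1261.9791912121211))
scene (np.float64(-49.0), np.float64(1081.3914489525575))
side (np.float64(-49.0), np.float64(1277.2359142825926))
```

```bash
python3 -m creep '[[[0,-0.33,0.43,0,0,0,-2],[0,-0.65,0.88,0,0,0,-4],[0,-0.95,1.33,0,0,0,-6],[0,-1.23,1.79,0,0,0,-8],[0,-1.5,2.27,0,0,0,-10]]]' | grep -E 'pos|cont'
python3 -m creep '[[[0,-0.33,0.43,0,0,0,-2],[0,-0.65,0.88,0,0,0,-4],[0,-0.95,1.33,0,0,0,-6],[0,-1.23,1.79,0,0,0,-8],[0,-1.5,2.27,0,0,0,-10]]]' | grep -E 'pos|cont'
python3 -m creep '[[[0,-0.33,0.43,0,0,0,-2],[0,-0.65,0.88,0,0,0,-4],[0,-0.95,1.33,0,0,0,-6],[0,-1.23,1.79,0,0,0,-8],[0,-1.5,2.27,0,0,0,-10]]]' | grep -E 'pos|cont|rot'
python3 yaw.py
```

```text
tool_pos: [0.4715, -0.101, 0.0027]
contact_force: [-1.1, 0.5, 1.3]
tool_pos: [0.4806, -0.1266, 0.0027]
contact_force: [-0.6, 0.1, 0.2]
tool_pos: [0.494, -0.1503, 0.0026]
tool_rot: [[0.291, 0.957, -0.001], [0.957, -0.291, 0.0], [-0.0, -0.001, -1.0]]
contact_force: [-2.2, 0.7, 0.1]
scene (np.float64(-19.5), np.float64(550.1228472358935))
side (np.float64(-18.5), np.float64(1158.9287758775756))
```

```bash
cat > chk.py <<'E'
from bench import bot
import sys
s=bot.state();f=-s['contact_force']@s['tool_rot'][:,1];p=s['tool_pos'];print(round(s['t'],1),p[:2].round(4),'push',round(f,1),flush=True)
sys.exit(abs(f)>3.0)
E
python3 -m creep '[[[0,-0.17,0.21,0,0,0,-1],[0,-0.33,0.43,0,0,0,-2],[0,-0.49,0.65,0,0,0,-3],[0,-0.65,0.88,0,0,0,-4],[0,-0.8,1.1,0,0,0,-5]]]'| grep -E 'pos|cont'
python3 chk.py && python3 -m creep '[[[0,-0.09,0.1,0,0,0,-0.5],[0,-0.17,0.21,0,0,0,-1],[0,-0.25,0.32,0,0,0,-1.5],[0,-0.33,0.43,0,0,0,-2],[0,-0.33,0.43,0,0,0,-2]]]'| grep -E 'pos|cont|rot'
python3 chk.py; python3 yaw.py
```

```text
tool_pos: [0.5025, -0.1613, 0.0028]
contact_force: [-1.0, -0.1, -0.4]
17.2 [ 0.5025 -0.1613] push 0.9
17.2 [ 0.5025 -0.1613] push 0.9
scene (np.float64(-14.500000000000002), np.float64(618.9025319577889))
side (np.float64(-13.5), np.float64(1128.3596389857705))False
False
```

```bash
sed -i 's/sys.exit(abs(f)>3.0)/sys.exit(int(abs(f)>3.0))/' chk.py
python3 -m creep '[[[0,-0.09,0.1,0,0,0,-0.5],[0,-0.17,0.21,0,0,0,-1],[0,-0.25,0.32,0,0,0,-1.5],[0,-0.33,0.43,0,0,0,-2],[0,-0.33,0.43,0,0,0,-2]]]'>/dev/null
python3 chk.py && python3 -m creep '[[[0,-0.02,0.04,0,0,0,-0.2],[0,-0.05,0.07,0,0,0,-0.3],[0,-0.08,0.1,0,0,0,-0.5]]]' >/dev/null
python3 chk.py && python3 -m creep '[[[0,-0.02,0.04,0,0,0,-0.2],[0,-0.05,0.07,0,0,0,-0.3],[0,-0.08,0.1,0,0,0,-0.5]]]' >/dev/null
python3 chk.py; python3 yaw.py
```

```text
17.8 [ 0.5061 -0.1655] push 0.1
18.1 [ 0.5067 -0.1662] push 1.3
18.4 [ 0.5076 -0.1672] push 0.9
scene (np.float64(-10.5), np.float64(646.0133121456654))
side (np.float64(-10.5), np.float64(1082.614589000978))
```

```bash
python3 -m creep '[[[0,-0.01,0.02,0,0,0,-0.1],[0,-0.03,0.04,0,0,0,-0.2],[0,-0.03,0.04,0,0,0,-0.2]]]' >/dev/null; python3 chk.py &&
python3 -m creep '[[[0,-0.01,0.02,0,0,0,-0.1],[0,-0.03,0.04,0,0,0,-0.2],[0,-0.03,0.04,0,0,0,-0.2]]]' >/dev/null; python3 chk.py &&
python3 -m creep '[[[0,-0.01,0.02,0,0,0,-0.1],[0,-0.03,0.04,0,0,0,-0.2],[0,-0.03,0.04,0,0,0,-0.2]]]' >/dev/null && python3 chk.py &&
python3 -m creep '[[[0,-0.01,0.02,0,0,0,-0.1],[0,-0.03,0.04,0,0,0,-0.2],[0,-0.03,0.04,0,0,0,-0.2]]]' >/dev/null && python3 chk.py &&
python3 -m creep '[[[0,-0.01,0.02,0,0,0,-0.1],[0,-0.03,0.04,0,0,0,-0.2],[0,-0.03,0.04,0,0,0,-0.2]]]' >/dev/null && python3 chk.py &&
python3 -m creep '[[[0,-0.01,0.02,0,0,0,-0.1],[0,-0.03,0.04,0,0,0,-0.2],[0,-0.03,0.04,0,0,0,-0.2]]]' >/dev/null && python3 chk.py &&
python3 -m creep '[[[0,-0.01,0.02,0,0,0,-0.1],[0,-0.03,0.04,0,0,0,-0.2],[0,-0.03,0.04,0,0,0,-0.2]]]' >/dev/null && python3 chk.py &&
python3 -m creep '[[[0,-0.01,0.02,0,0,0,-0.1],[0,-0.03,0.04,0,0,0,-0.2],[0,-0.03,0.04,0,0,0,-0.2]]]' >/dev/null && python3 chk.py
```

```text
18.8 [ 0.508  -0.1676] push 1.8
19.1 [ 0.5084 -0.168 ] push 0.9
19.4 [ 0.5087 -0.1683] push 0.2
19.7 [ 0.509  -0.1687] push -0.2
20.0 [ 0.5094 -0.169 ] push 1.3
20.3 [ 0.5097 -0.1694] push 0.3
20.6 [ 0.5101 -0.1697] push 1.0
20.9 [ 0.5104 -0.17  ] push 1.8
```

```bash
python3 -m creep '[[[0,-0.01,0.02,0,0,0,-0.1],[0,-0.03,0.04,0,0,0,-0.2],[0,-0.03,0.04,0,0,0,-0.2]]]' >/dev/null; python3 chk.py &&
python3 -m creep '[[[0,-0.01,0.02,0,0,0,-0.1],[0,-0.03,0.04,0,0,0,-0.2],[0,-0.03,0.04,0,0,0,-0.2]]]' >/dev/null && python3 chk.py &&
python3 -m creep '[[[0,-0.01,0.02,0,0,0,-0.1],[0,-0.03,0.04,0,0,0,-0.2],[0,-0.03,0.04,0,0,0,-0.2]]]' >/dev/null && python3 chk.py &&
python3 -m creep '[[[0,-0.01,0.02,0,0,0,-0.1],[0,-0.03,0.04,0,0,0,-0.2],[0,-0.03,0.04,0,0,0,-0.2]]]' >/dev/null && python3 chk.py &&
python3 -m creep '[[[0,-0.01,0.02,0,0,0,-0.1],[0,-0.03,0.04,0,0,0,-0.2],[0,-0.03,0.04,0,0,0,-0.2]]]' >/dev/null && python3 chk.py &&
python3 -m creep '[[[0,-0.01,0.02,0,0,0,-0.1],[0,-0.03,0.04,0,0,0,-0.2],[0,-0.03,0.04,0,0,0,-0.2]]]' >/dev/null && python3 chk.py &&
python3 -m creep '[[[0,-0.01,0.02,0,0,0,-0.1],[0,-0.03,0.04,0,0,0,-0.2],[0,-0.03,0.04,0,0,0,-0.2]]]' >/dev/null && python3 chk.py &&
python3 -m creep '[[[0,-0.01,0.02,0,0,0,-0.1],[0,-0.03,0.04,0,0,0,-0.2],[0,-0.03,0.04,0,0,0,-0.2]]]' >/dev/null && python3 chk.py; python3 yaw.py
```

```text
21.2 [ 0.5105 -0.1702] push 2.5
21.5 [ 0.5106 -0.1703] push 5.0
scene (np.float64(-8.5), np.float64(684.533432033523))
side (np.float64(-9.5), np.float64(1075.483168680201))
```

```bash
python3 -m creep '[[[0,0,0.01,0,0,0,0],[0,0,0.01,0,0,0,0]]]' >/dev/null; python3 chk.py
python3 -m creep '[[[0,0,0.005,0,0,0,0],[0,0,0.01,0,0,0,0]]]' >/dev/null; python3 chk.py
python3 -m creep '[[[0,0,0,0,0,0,0],[0,0,0,0,0,0,0]]]' >/dev/null; python3 chk.py
```

```text
21.8 [ 0.5106 -0.1704] push 5.1
22.0 [ 0.5106 -0.1704] push 6.3
22.2 [ 0.5106 -0.1704] push 5.4
```

```bash
python3 -m creep '[[[0,0,0.01,0,0,0,0],[0,0,0.01,0,0,0,0],[0,0,0.01,0,0,0,0]]]' >/dev/null; python3 chk.py
python3 -m creep '[[[0,0,-0.05,0,0,0,0],[0,0,-0.1,0,0,0,0],[0,0,-0.2,0,0,0,0],[0,0,-0.5,0,0,0,0],[0,0,-1,0,0,0,0]]]' >/dev/null; python3 chk.py
python3 -m creep '[[[0,0,-1,0,0,0,0],[0,0,-2,-3,0,0,0],[0,0,-2,-7,0,0,0],[0,0,-2,-11,0,0,0],[0,0,-2,-11,0,0,0]]]'|grep -E 'pos|rot'; python3 chk.py; python3 yaw.py
```

```text
22.5 [ 0.5106 -0.1704] push 6.7
23.0 [ 0.5024 -0.1701] push 0.7
tool_pos: [0.485, -0.1694, 0.1188]
tool_rot: [[0.122, 0.992, 0.009], [0.993, -0.122, -0.006], [-0.005, 0.01, -1.0]]
23.5 [ 0.485  -0.1694] push -1.6
scene (np.float64(-9.0), np.float64(1352.3928566700852))
side (np.float64(-10.0), np.float64(1316.4603345803152))
```

```bash
python3 -m creep '[[[0,1.5,4,0,0,0,0],[0,3,8,0,0,0,0],[0,4.8,12.3,0,0,0,0],[0,4.8,12.3,0,0,0,0],[0,4.8,12.3,0,0,0,0]]]'|grep -E 'pos|rot|cont'; python3 - <<'E'
import numpy as np,cv2
from bench import eyes
for n,b in(('scene',(240,180)),('side',(260,130))):
    cv2.imwrite(f'pics/k_{n}.png',eyes.snapshot(n)['image'])
a=cv2.imread('pics/k_scene.png')[190:310,235:355];b=cv2.imread('pics/k_side.png')[150:270,260:380]
cv2.imwrite('pics/k.png',np.hstack([cv2.resize(x,(400,400),interpolation=cv2.INTER_CUBIC) for x in(a,b)]))
E
```

```text
tool_pos: [0.6083, -0.1334, 0.1099]
tool_rot: [[0.12, 0.993, -0.004], [0.993, -0.12, 0.002], [0.001, -0.005, -1.0]]
contact_force: [-0.7, 0.2, -0.2]
```

View pics/k.png

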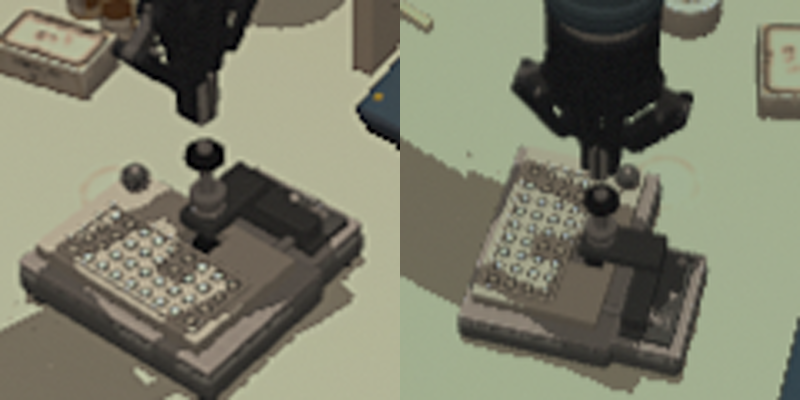

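The picture shows the plate closed with its slot under the plunger, at crop (205,240). The tip is right above the knob, at (205,145) in the scene half and (600,195) in the side half. Next I descend.

```bash
cat > ck.py <<'E'
from bench import bot
import sys
s=bot.state();f=s['contact_force'];p=s['tool_pos'];print(round(s['t'],1),p.round(4),'F',f.round(1),flush=True)
sys.exit(int(f[2]>float(sys.argv[1])))
E
python3 -m creep '[[[0,-0.2,0.4,0.6,0,0,0],[0,-0.2,0.4,1.2,0,0,0],[0,-0.2,0.4,1.8,0,0,0],[0,-0.2,0.4,2.2,0,0,0],[0,-0.2,0.4,2.2,0,0,0]]]' >/dev/null; python3 ck.py 4 &&
python3 -m creep '[[[0,0,0,0.05,0,0,0],[0,0,0,0.1,0,0,0],[0,0,0,0.1,0,0,0]]]' >/dev/null && python3 ck.py 3 &&
python3 -m creep '[[[0,0,0,0.05,0,0,0],[0,0,0,0.1,0,0,0],[0,0,0,0.1,0,0,0]]]' >/dev/null && python3 ck.py 3 &&
python3 -m creep '[[[0,0,0,0.05,0,0,0],[0,0,0,0.1,0,0,0],[0,0,0,0.1,0,0,0]]]' >/dev/null && python3 ck.py 3 &&
python3 -m creep '[[[0,0,0,0.05,0,0,0],[0,0,0,0.1,0,0,0],[0,0,0,0.1,0,0,0]]]' >/dev/null && python3 ck.py 3 &&
python3 -m creep '[[[0,0,0,0.05,0,0,0],[0,0,0,0.1,0,0,0],[0,0,0,0.1,0,0,0]]]' >/dev/null && python3 ck.py 3 &&
python3 -m creep '[[[0,0,0,0.05,0,0,0],[0,0,0,0.1,0,0,0],[0,0,0,0.1,0,0,0]]]' >/dev/null && python3 ck.py 3
```

```text
24.7 [ 0.6125 -0.1368  0.0898] F [-0.   1.   0.1]
25.0 [ 0.6135 -0.137   0.09  ] F [-0.4 -0.7 -0.8]
25.3 [ 0.6133 -0.1369  0.0887] F [ 0.7 -0.8  0.1]
25.6 [ 0.6132 -0.1369  0.0876] F [ 0.8 -0.7 -0.1]
25.9 [ 0.6133 -0.1369  0.0867] F [-0.3 -0.5  0.2]
26.2 [ 0.6133 -0.1369  0.0857] F [-0.1 -0.   0.1]
26.5 [ 0.6132 -0.1369  0.0846] F [-0.  -0.3  0.4]
```

```bash
python3 -m creep '[[[0,0,0,0.05,0,0,0],[0,0,0,0.1,0,0,0],[0,0,0,0.1,0,0,0]]]' >/dev/null && python3 ck.py 8 &&
python3 -m creep '[[[0,0,0,0.05,0,0,0],[0,0,0,0.1,0,0,0],[0,0,0,0.1,0,0,0]]]' >/dev/null && python3 ck.py 8 &&
python3 -m creep '[[[0,0,0,0.05,0,0,0],[0,0,0,0.1,0,0,0],[0,0,0,0.1,0,0,0]]]' >/dev/null && python3 ck.py 8 &&
python3 -m creep '[[[0,0,0,0.05,0,0,0],[0,0,0,0.1,0,0,0],[0,0,0,0.1,0,0,0]]]' >/dev/null && python3 ck.py 8 &&
python3 -m creep '[[[0,0,0,0.05,0,0,0],[0,0,0,0.1,0,0,0],[0,0,0,0.1,0,0,0]]]' >/dev/null && python3 ck.py 8 &&
python3 -m creep '[[[0,0,0,0.05,0,0,0],[0,0,0,0.1,0,0,0],[0,0,0,0.1,0,0,0]]]' >/dev/null && python3 ck.py 8
```

```text
26.8 [ 0.6133 -0.1369  0.0837] F [ 0.4  0.8 -0.5]
27.1 [ 0.6135 -0.1369  0.0832] F [-1.3  0.6  3.7]
27.4 [ 0.6134 -0.137   0.0819] F [-1.7 -0.2  3.9]
27.7 [ 0.6134 -0.137   0.0807] F [-0.6 -0.1  4.4]
28.0 [ 0.6134 -0.137   0.0797] F [ 0.1 -0.3  3.5]
28.3 [ 0.6134 -0.1369  0.0787] F [-0.4  0.2  4.6]
```

```bash
python3 -m creep '[[[0,0,0,0.05,0,0,0],[0,0,0,0.1,0,0,0]]]' >/dev/null && python3 ck.py 7 &&
python3 -m creep '[[[0,0,0,0.05,0,0,0],[0,0,0,0.1,0,0,0]]]' >/dev/null && python3 ck.py 7 &&
python3 -m creep '[[[0,0,0,0.05,0,0,0],[0,0,0,0.1,0,0,0]]]' >/dev/null && python3 ck.py 7 &&
python3 -m creep '[[[0,0,0,0.05,0,0,0],[0,0,0,0.1,0,0,0]]]' >/dev/null && python3 ck.py 7 &&
python3 -m creep '[[[0,0,0,0.05,0,0,0],[0,0,0,0.1,0,0,0]]]' >/dev/null && python3 ck.py 7 &&
python3 -m creep '[[[0,0,0,0.05,0,0,0],[0,0,0,0.1,0,0,0]]]' >/dev/null && python3 ck.py 7 &&
python3 -m creep '[[[0,0,0,0.05,0,0,0],[0,0,0,0.1,0,0,0]]]' >/dev/null && python3 ck.py 7 &&
python3 -m creep '[[[0,0,0,0.05,0,0,0],[0,0,0,0.1,0,0,0]]]' >/dev/null && python3 ck.py 7
```

```text
28.5 [ 0.6134 -0.1369  0.0778] F [-1.2  0.2  3.6]
28.7 [ 0.6134 -0.1369  0.0768] F [-0.5 -0.   4.4]
28.9 [ 0.6134 -0.1369  0.0758] F [-0.1 -0.7  3.8]
29.1 [ 0.6134 -0.1369  0.0748] F [-0.6 -0.5  3.8]
29.3 [ 0.6134 -0.1369  0.0738] F [-0.9 -0.2  3.7]
29.5 [ 0.6134 -0.137   0.0728] F [-1.  -0.4  4.2]
29.7 [ 0.6134 -0.137   0.0718] F [-0.2  0.5  4.8]
29.9 [ 0.6134 -0.137   0.0709] F [-1.5  0.7  5.9]
```

```bash
python3 -m creep '[[[0,0,0,0.03,0,0,0],[0,0,0,0.05,0,0,0]]]' >/dev/null && python3 ck.py 8 &&
python3 -m creep '[[[0,0,0,0.03,0,0,0],[0,0,0,0.05,0,0,0]]]' >/dev/null && python3 ck.py 8 &&
python3 -m creep '[[[0,0,0,0.03,0,0,0],[0,0,0,0.05,0,0,0]]]' >/dev/null && python3 ck.py 8 &&
python3 -m creep '[[[0,0,0,0.03,0,0,0],[0,0,0,0.05,0,0,0]]]' >/dev/null && python3 ck.py 8 &&
python3 -m creep '[[[0,0,0,0.03,0,0,0],[0,0,0,0.05,0,0,0]]]' >/dev/null && python3 ck.py 8 &&
python3 -m creep '[[[0,0,0,0.03,0,0,0],[0,0,0,0.05,0,0,0]]]' >/dev/null && python3 ck.py 8 &&
python3 -m creep '[[[0,0,0,0.03,0,0,0],[0,0,0,0.05,0,0,0]]]' >/dev/null && python3 ck.py 8 &&
python3 -m creep '[[[0,0,0,0.03,0,0,0],[0,0,0,0.05,0,0,0]]]' >/dev/null && python3 ck.py 8 &&
python3 -m creep '[[[0,0,0,0.03,0,0,0],[0,0,0,0.05,0,0,0]]]' >/dev/null && python3 ck.py 8
```

```text
30.1 [ 0.6134 -0.1369  0.0706] F [-0.6  1.2  6. ]
30.3 [ 0.6134 -0.137   0.0701] F [-1.6 -0.   6.7]
30.5 [ 0.6134 -0.1369  0.0697] F [-1.7  0.8  7.4]
30.7 [ 0.6134 -0.137   0.0694] F [-2.8  0.2  9. ]
```

```bash
python3 -m creep '[[[0,0,0,0.03,0,0,0],[0,0,0,0.03,0,0,0]]]' >/dev/null && python3 ck.py 12.5 &&
python3 -m creep '[[[0,0,0,0.03,0,0,0],[0,0,0,0.03,0,0,0]]]' >/dev/null && python3 ck.py 12.5 &&
python3 -m creep '[[[0,0,0,0.03,0,0,0],[0,0,0,0.03,0,0,0]]]' >/dev/null && python3 ck.py 12.5 &&
python3 -m creep '[[[0,0,0,0.02,0,0,0],[0,0,0,0.02,0,0,0]]]' >/dev/null && python3 ck.py 12.5 &&
python3 -m creep '[[[0,0,0,0.02,0,0,0],[0,0,0,0.02,0,0,0]]]' >/dev/null && python3 ck.py 12.5
```

```text
30.9 [ 0.6134 -0.137   0.0692] F [-2.5  1.3  8.7]
31.1 [ 0.6134 -0.137   0.069 ] F [-3.   2.   9.9]
31.3 [ 0.6134 -0.137   0.0689] F [-3.2  0.9 10.5]
31.5 [ 0.6134 -0.137   0.0687] F [-2.2  0.7 10.8]
31.7 [ 0.6135 -0.137   0.0686] F [-3.5  1.8 10.7]
```

```bash
python3 -m creep '[[[0,0,0,0.03,0,0,0],[0,0,0,0.03,0,0,0]]]' >/dev/null && python3 ck.py 13.6 &&
python3 -m creep '[[[0,0,0,0.03,0,0,0],[0,0,0,0.03,0,0,0]]]' >/dev/null && python3 ck.py 13.6 &&
python3 -m creep '[[[0,0,0,0.03,0,0,0],[0,0,0,0.03,0,0,0]]]' >/dev/null && python3 ck.py 13.6 &&
python3 -m creep '[[[0,0,0,0.02,0,0,0],[0,0,0,0.02,0,0,0]]]' >/dev/null && python3 ck.py 13.6 &&
python3 -m creep '[[[0,0,0,0.02,0,0,0],[0,0,0,0.02,0,0,0]]]' >/dev/null && python3 ck.py 13.6; 
python3 -m creep '[[[0,0,0,0,0,0,0],[0,0,0,0,0,0,0]]]' >/dev/null; python3 ck.py 13; python3 -m creep '[[[0,0,0,0,0,0,0]]]' >/dev/null; python3 ck.py 13
```

```text
31.9 [ 0.6134 -0.137   0.0684] F [-3.6  1.2 12.1]
32.1 [ 0.6134 -0.137   0.0682] F [-4.4  2.2 12.2]
32.3 [ 0.6134 -0.137   0.068 ] F [-4.5  1.3 13.1]
32.5 [ 0.6135 -0.137   0.068 ] F [-4.5  1.8 14.1]
32.7 [ 0.6135 -0.137   0.068 ] F [-4.5  1.5 13.6]
32.8 [ 0.6134 -0.137   0.0679] F [-4.2  2.6 14. ]
```

```bash
python3 -m creep '[[[0,0,0,0.02,0,0,0],[0,0,0,0.02,0,0,0],[0,0,0,0.02,0,0,0]]]' >/dev/null; python3 ck.py 16
python3 -m creep '[[[0,0,0,-0.1,0,0,0],[0,0,0,-0.3,0,0,0],[0,0,0,-1,0,0,0],[0,0,0,-3,0,0,0],[0,0,0,-5,0,0,0]]]' >/dev/null; python3 ck.py 9
python3 -m creep '[[[0,0,0,0,0,0,0],[0,0,0,0,0,0,0],[0,0,0,0,0,0,0]]]' >/dev/null; python3 yaw.py
python3 - <<'E'
from bench import eyes
import numpy as np
d=eyes.snapshot('side');v,u=np.mgrid[0:480,0:640];z=d['z_map']
X=(np.stack([(u-d['cx'])/d['fx']*z,(v-d['cy'])/d['fy']*z,z],-1)-d['t'])@d['R']
m=(np.hypot(X[...,0]-.6119,X[...,1]+.136)<.008)&(X[...,2]>.08)&(X[...,2]<.13);print('knob height',np.median(X[...,2][m]),m.sum())
E
```

```text
33.1 [ 0.6135 -0.137   0.0679] F [-4.5  1.7 15.3]
33.6 [ 0.6125 -0.1366  0.1157] F [0.1 0.4 0.2]
scene (np.float64(-8.5), np.float64(1635.9869468435754))
side (np.float64(-9.0), np.float64(1308.3038406785677))
knob height 0.10795716345148428 31
```

```bash
python3 -c "
from bench import bot
print(bot.hand_in())"
```

```text
the job is handed in; nothing more can be done
None
```

I closed the plate against the stop screw with about 6–7 N, wedged the plunger about 15 mm down with a steady 14–15 N on the knob, and handed the job in at about 34 s; the verdict was not shown, and I couldn't read the final clamp force on the screw directly.

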